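# Second-to-third shift check on a bench gearbox

### The job

The four-speed gearbox on the assembly bench has been left in second gear; make the second-to-third shift check. With the fingertips gently push the ball knob of its shift lever until the lever is out of its slot and in the neutral cross channel of the H-gate, push it across, and push it fully home in third gear, the slot diagonally opposite, without catching first or fourth gear on the way. Only push the lever, never take it between the fingers, and leave the parts lying around the gearbox where they are.

Things in the scene. Friction and masses are not known exactly. Their poses are not given: they have to be found in the camera images.
- gearbox: Grey aluminium gearbox, 430 mm long, 152 mm wide, case top 135 mm above the bench, on wooden chocks; fixed, it cannot slide. Origin on the bench under the centre of its selector tower. Its x runs along its length towards the wide round bell housing (172 mm across) with the thin splined shaft; the -x end carries the smaller steel output flange; y is to its left looking along +x; z up.
- gate_mid (a point): Centre of the gate plate's upper face, 182.5 mm above the bench; axes as the gearbox. Steel plate 86 (x) by 74 (y) mm, 5 mm thick, with an H cut through: two slots along x at y = +12 and -12 mm, 12.6 mm wide, from x = -22.5 to +22.5 mm, joined by the 13 mm wide neutral channel (x -6.5 to +6.5 mm). First gear = +x +y, second = -x +y, third = +x -y, fourth = -x -y.
- lever: Shift lever: straight steel rod, 9 mm in diameter, black ball knob on top, standing up through the H-gate. Origin at its ball joint, 45 mm below the gate plate's mid-plane and 135 mm above the bench; its z runs up the rod. Leans by joints select and shift; stays where it is left (friction only, no spring: about 5 N at the knob moves it lengthwise, 4 N sideways).
- knob (a point): Centre of the black ball knob (36 mm in diameter), 150 mm up the lever from its ball joint, that is 285 mm above the bench with the lever upright, about 272 mm in gear. From neutral it travels about 47 mm along the gearbox's x into a gear, and about 39 mm along its y to either side.
- stem (a point): Point on the bare rod of the lever, 105 mm up from its ball joint, 45 mm below the knob's centre.
- shift (a joint): Lengthwise lean of the lever, rad: 0 = neutral, positive leans towards the gearbox's +x (bell housing). Hard stops at -0.33 and +0.33 = fully home in a gear. The lever can cross sideways only while within about 0.04 of 0.
- select (a joint): Sideways lean of the lever, rad: positive leans towards the gearbox's +y (first and second gear), negative towards -y (third and fourth). Hard stops at -0.275 and +0.275; the slots are centred at +0.26 and -0.26, with about 0.02 of play (0.05 under a firm push).
- ring_a_mid (a point): Middle of a loose brass synchroniser ring, 67 mm across the ring, 74 mm over the teeth, 13 mm high, lying on the bench near the gearbox: leave alone.
- ring_b_mid (a point): Middle of a second such brass ring, 74 mm over the teeth, 13 mm high, on the bench: leave alone.
- spanner_mid (a point): Middle of a loose steel spanner 190 mm long lying on the bench near the gearbox: leave alone.
- sealant_mid (a point): Half-way point of a small white sealant bottle, 48 mm in diameter, 135 mm high, standing on the bench near the gearbox: leave alone.

How it is judged:
On the way, in this order (a step that is already met when the one before it is completed fails the run):
1. the lever is out of second gear, in the neutral channel on the first/second side (value of joint shift above -0.08 rad and value of joint select above 0.1 rad), for 0.05 s.
2. the lever has crossed in neutral to the third/fourth side (value of joint select below -0.18 rad and value of joint shift below 0.15 rad), for 0.05 s.
At the end, for the whole second after the job is handed in: The lever rests fully home in third gear: shift above 0.295 rad (its stop is at 0.33), select below -0.18 rad, at rest (value of joint shift above 0.295 rad and value of joint select below -0.18 rad and velocity of joint shift between -0.05 and 0.05 rad/s); the robot touches nothing.
It fails at once if first gear was caught (the lever ran on past neutral on the first/second side) (value of joint shift above 0.18 rad and value of joint select above 0.1 rad).
It fails at once if fourth gear was caught (value of joint shift below -0.18 rad and value of joint select below -0.1 rad).
It fails at once if the lever was taken between the fingers instead of being pushed (distance between the grasp point and knob below 0.023 m or distance between the grasp point and stem below 0.013 m).
It fails at once if the lever was forced (more than 40 N) (contact force between the fingers and lever above 40 N).
It fails at once if a brass ring, the spanner or the bottle was shifted more than 15 mm or lifted (distance of any of ring_a_mid, ring_b_mid, spanner_mid, sealant_mid from where it was at the start of the episode above 0.015 m).
It also fails if it takes over 64 s, if anything falls off the work surface, if the arm or the gripper's body presses on something with over 40 N, if the wrist force passes 120 N, or if a joint passes its speed limit or range.

### The arm

A 7-joint arm with a two-finger parallel gripper is mounted at the origin on the work surface. World frame = base frame: x ahead of the robot, y to its left, z up, the work surface at z = 0. Lengths are in m, angles in rad, forces in N, time in s.
With the tool pointing down it reaches from about 0.4 to 0.9 m from the base axis. Payload 5.5 kg.
Tool frame: the origin (TCP) lies midway between the tips of the shut fingers; the grasp point (between the pads) lies 19 mm behind it; z points along the fingers, y is the line along which they close (so a half turn about z gives the same grasp; the last joint's range is limited). The gripper opens to 85 mm and grips with 20 to 120 N. Pads are 22 mm wide; open, the fingers measure 114 mm over their backs; the gripper's body (76 mm by 85 mm) begins 54 mm behind the grasp point. The pads swing forward as they close: fully open they stand 13 mm farther back than shut.
Start: joints at [-0.839, 0.501, -0.427, 1.55, 0.221, 1.138, -0.21], TCP at [0.294, 0.58, 0.231] pointing down, gripper open.
Joint ranges: [-2.88, 2.88], [-0.31, 2.03], [-1.54, 1.56], [0.2, 2.42], [-1.41, 4.55], [0.19, 2.02], [-2.57, 2.57]. Speed limits (rad/s): [2.57, 2.57, 3.14, 3.14, 3.14, 3.14, 3.14].

### API

Orientations are given as a unit quaternion [w, x, y, z].
In Python, from bench import manip gives the robot as it stands. The module is installed in compiled form; this text tells all that it offers.
- The arm moves only by the tool apply_moves, never from a script. Its argument "moves" is one flat list of numbers, 7 for each row, row after row: the shift along the tool's x, y, z in mm, then the turn, a rotation vector about the tool's x, y, z in degrees, then the closure, from -1 (fully open) to 1 (shut). A call has 1 to 20 rows; each row is the pose to reach, as a shift and turn from the pose commanded when the call began, along the tool's axes at that moment; what a row does not reach only later rows make up. A row lasts 1/12 s, in which the tool goes at most 41.7 mm and 7.16 degrees, less where a joint would pass 70% of its speed; a pose out of reach is approached as far as the arm can. A call with a gripper value outside its range is refused whole. The fingers move at their own pace and stop on an object; "force" is the grip in N (left out, the last holds). Time passes only in rows, so rows that repeat a pose let the fingers close. It gives the time, the measured TCP pose, the force, the opening and the grip force at its end, in the units of the state.
- manip.get_state(): the state, without advancing time (a new reading comes with each control period).
- manip.snapshot(name): name is "scene" or "top" or "wrist"; returns a dict with "img" (400x640x3 uint8, red, green, blue), "fovy" (degrees; the focal length in pixels is half the picture's height over the tangent of half this angle, whatever the lens; pixels are square), "cx", "cy" (the principal point, pixels), "world_to_cam" (4x4, takes a point from world to camera coordinates). Camera axes: x right, y up, looking along -z (the intrinsics and any distortion apply to the point x, -y, -z); pixel columns grow to the right and rows downward; lengths in m; the calibration is good to about 2 mm. A picture is of the moment at which its call begins. There is no depth.
- manip.sign_off(): hands the job in; it is judged then, once.
The state is a dict: "time_s": time; "qpos": joint angles; "joint_velocities": joint speeds; "tau": joint torques, N m; "eef_pos": TCP position; "ee_rot": TCP orientation; "contact_force": force on the tool from outside, world axes, zero at the start; "moment": the same for the moment, N m; "gripper_width": opening from 0.0 (shut) to 1.0 (fully open); "gripper_force": force on a finger pad.
Only numpy, scipy, OpenCV 4.12 (cv2) and the standard library are available. Lean on these libraries where they do the work, as an engineer would, in place of code of your own. Each camera call takes 0.05 s, during which the arm holds its last target. There are 200 camera calls.

## Working session

There is one attempt and no reset: what is moved stays moved. The work goes in short steps, Python scripts to look and compute and a tool call to move; the robot and the scene stay as the last step left them, time stands still between calls to the robot, and variables do not carry over. Pictures are saved under pics/ and viewed, at most 13 in all, crops included, and the job is handed in when it is done.

Besides the shell and the picture viewer there is one more tool, called after "Call:" as name(argument=value, ...) on one line, values as JSON. apply_moves: Moves the arm, as the interface text tells. Its arguments: {"type":"object","properties":{"moves":{"type":"array","items":{"type":"number"}},"force":{"type":"number"}},"required":["moves"]}

```bash
mkdir -p pics
cat > h.py <<'E'
import numpy as np, cv2
from bench import manip
def snap(n,f):
    s=manip.snapshot(n); cv2.imwrite('pics/'+f,s['img'][:,:,::-1]); np.savez('pics/'+f[:-4],**s); return s
def ray(s,u,v):
    f=200/np.tan(np.radians(float(s['fovy']))/2); T=np.linalg.inv(s['world_to_cam'])
    d=T[:3,:3]@np.array([(u-s['cx'])/f,-(v-s['cy'])/f,-1]); return T[:3,3],d/np.linalg.norm(d)
def plane(s,u,v,z):
    o,d=ray(s,u,v); return o+d*(z-o[2])/d[2]
def tri(r):
    A=0;b=0
    for o,d in r:
        P=np.eye(3)-np.outer(d,d);A=A+P;b=b+P@o
    return np.linalg.solve(A,b)
E
python3 - <<'E'
from h import *
for n in ['scene','top']:
    s=snap(n,n+'0.png'); print(n,{k:np.round(v,3).tolist() for k,v in s.items() if k!='img'})
print(manip.get_state())
E
```

```text
scene {'fovy': 44.161, 'cx': 318.861, 'cy': 202.024, 'world_to_cam': [[0.661, 0.751, 0.003, -0.355], [-0.534, 0.467, 0.705, 0.181], [0.528, -0.467, 0.709, -1.554], [0.0, 0.0, 0.0, 1.0]]}
top {'fovy': 54.863, 'cx': 321.731, 'cy': 205.031, 'world_to_cam': [[0.011, -1.0, -0.027, -0.002], [0.99, 0.007, 0.143, -0.578], [-0.143, -0.029, 0.989, -1.002], [0.0, 0.0, 0.0, 1.0]]}
{'time_s': 0.1, 'qpos': array([-0.83875366,  0.50181162, -0.42681566,  1.55131916,  0.22079904,
        1.13833587, -0.21031297]), 'joint_velocities': array([-0.00115483, -0.00184717, -0.00285596, -0.00308779,  0.00211133,
        0.00061948,  0.00112478]), 'tau': array([-1.17819908e-02, -5.70810771e+01, -5.83950609e+00, -2.81747943e+01,
        1.03825080e-02,  5.55255465e-03, -1.80368608e-05]), 'eef_pos': array([0.29345209, 0.57928243, 0.23033867]), 'ee_rot': array([-2.48093571e-04,  2.32262142e-01,  9.72652801e-01, -8.74811954e-04]), 'contact_force': array([ 0.10584508, -0.1232401 , -0.91733037]), 'moment': array([ 0.0120912 , -0.01536047,  0.02572645]), 'gripper_force': 0.0, 'gripper_width': 0.999955693599506}
```

View pics/scene0.png

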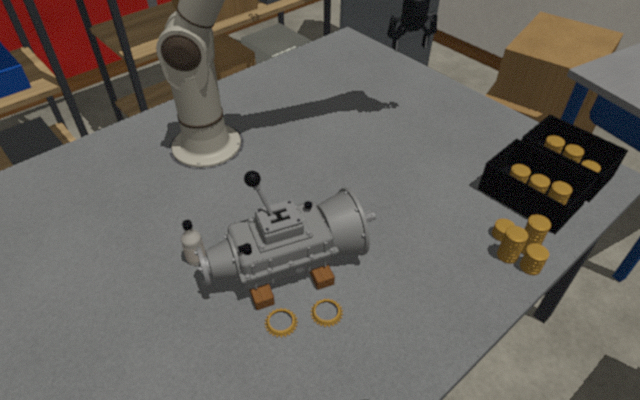

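View pics/top0.png

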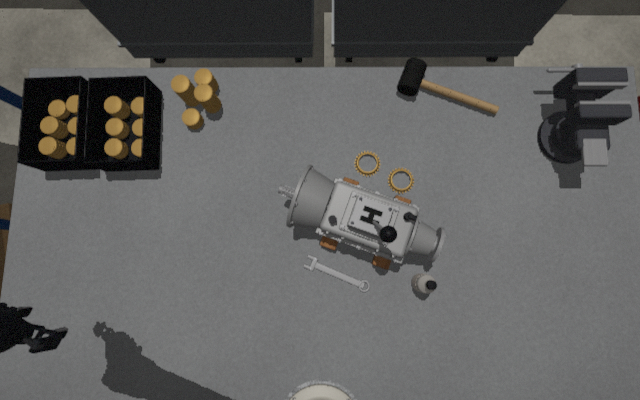

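Scene view: black knob at about (252,179), with the H-gate at about (280,214). Top view: knob at about (388,234), H at about (371,215), bell housing to the left (world +y), spanner near (337,274), bottle (425,284), rings (368,163) and (401,180). Now I'll measure them.

```bash
cat > m.py <<'E'
from h import *
S=dict(np.load('pics/scene0.npz'));T=dict(np.load('pics/top0.npz'))
def dark(s,x0,x1,y0,y1,th=45):
    g=s['img'].max(2)[y0:y1,x0:x1]; n,l,st,c=cv2.connectedComponentsWithStats((g<th).astype(np.uint8))
    return [(np.round(c[i]+[x0,y0],1).tolist(),st[i,2:].tolist()) for i in range(1,n) if st[i,4]>12]
a=dark(S,235,320,165,235);b=dark(T,350,425,195,250);print(a);print(b)
ka=max(a[:],key=lambda t:t[1][2])[0];kb=max(b,key=lambda t:t[1][2])[0]
k=tri([ray(S,*ka),ray(T,*kb)]);print('knob',k)
for s,q in((S,ka),(T,kb)):
    o,d=ray(s,*q);print('miss',np.linalg.norm(np.cross(k-o,d)), plane(s,*q,.272))
E
python3 m.py
python3 - <<'E'
from h import *
T=np.load('pics/top0.npz')['img'];S=np.load('pics/scene0.npz')['img']
a=cv2.resize(T[150:300,280:460],None,fx=4,fy=4)[:,:,::-1]
cv2.imwrite('pics/c1.png',a)
E
```

```text
[([252.0, 178.6], [15, 16, 180]), ([307.4, 205.1], [6, 7, 39]), ([279.2, 216.1], [17, 12, 56])]
[([370.2, 214.6], [21, 17, 139]), ([409.6, 217.0], [13, 8, 62]), ([387.6, 233.9], [17, 16, 209])]
knob [ 0.48478427 -0.1413296   0.27335173]
miss 0.0006168667400129779 [ 0.48310196 -0.1410313   0.272     ]
miss 0.0006168667400130359 [ 0.48522869 -0.14101142  0.272     ]
```

View pics/c1.png

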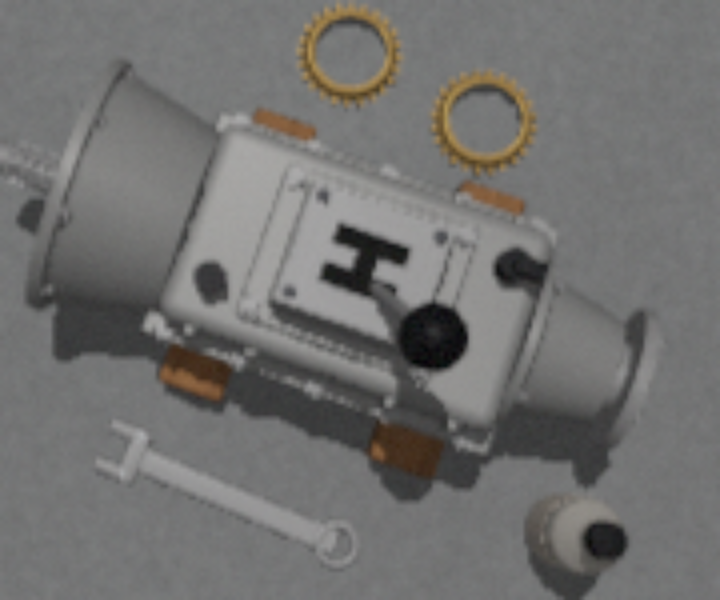

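The crop shows the H centre at about crop (367,262), i.e. pixel (371.5,215.3). The case's upper edge runs crop (230,118)→(555,225). The knob is at (432,337), the bell housing on the left, and the spanner lies below the case.

```bash
cat >> m.py <<'E'
P=lambda x,y,z:plane(T,280+(x+.5)/4-.5,150+(y+.5)/4-.5,z)
c=P(367,262,.1825);print('gate',c)
for p,q,z in (((230,118),(555,225),.135),((272,303),(385,340),.1825),((308,182),(475,235),.1825),((165,305),(495,425),.135)):
    e=P(*p,z)-P(*q,z);print('yaw',np.degrees(np.arctan2(e[1],e[0])),np.linalg.norm(e))
for yaw in(66,70,74):
    t=np.radians(yaw);R=np.array([[np.cos(t),-np.sin(t)],[np.sin(t),np.cos(t)]]);print(yaw,'knob in gb',R.T@(k-c)[:2]*1000)
for n,p,z in(('ra',(349,55),.0065),('rb',(484,121),.0065),('sp',(230,490),.005),('botcap',(605,541),.135)):print(n,P(*p,z))
st=manip.get_state()
from scipy.spatial.transform import Rotation as Ro
w=st['ee_rot'];print(Ro.from_quat([w[1],w[2],w[3],w[0]]).as_matrix().round(3))
E
python3 m.py
```

```text
[([252.0, 178.6], [15, 16, 180]), ([307.4, 205.1], [6, 7, 39]), ([279.2, 216.1], [17, 12, 56])]
[([370.2, 214.6], [21, 17, 139]), ([409.6, 217.0], [13, 8, 62]), ([387.6, 233.9], [17, 16, 209])]
knob [ 0.48478427 -0.1413296   0.27335173]
miss 0.0006168667400129779 [ 0.48310196 -0.1410313   0.272     ]
miss 0.0006168667400130359 [ 0.48522869 -0.14101142  0.272     ]
gate [ 0.53474179 -0.11682039  0.1825    ]
yaw 71.69283900717467 0.20949668151101225
yaw 72.22323245120214 0.06828131318050662
yaw 72.4182896033377 0.10145024912759398
yaw 70.46315831017915 0.2113289623231568
66 knob in gb [-42.70983528  35.66967315]
70 knob in gb [-40.11760565  38.56207112]
74 knob in gb [-37.32992708  41.26659856]
ra [ 0.70321464 -0.1229731   0.0065    ]
rb [ 0.65594501 -0.21728292  0.0065    ]
sp [ 0.39828203 -0.04018164  0.005     ]
botcap [ 0.37473268 -0.26110182  0.135     ]
[[-0.892  0.452 -0.001]
 [ 0.452  0.892 -0.002]
 [ 0.    -0.002 -1.   ]]
```

Call:
apply_moves(moves=[0,0,-130,0,0,-4,1,0,0,-130,0,0,-8.4,1,0,0,-130,0,0,-8.4,1,0,0,-130,0,0,-8.4,1,-504,-611,-130,0,0,-8.4,1,-504,-611,-130,0,0,-8.4,1,-504,-611,-130,0,0,-8.4,1,-504,-611,-130,0,0,-8.4,1,-504,-611,-130,0,0,-8.4,1,-504,-611,-130,0,0,-8.4,1,-504,-611,-130,0,0,-8.4,1,-504,-611,-130,0,0,-8.4,1,-504,-611,-130,0,0,-8.4,1,-504,-611,-130,0,0,-8.4,1,-504,-611,-130,0,0,-8.4,1,-504,-611,-130,0,0,-8.4,1,-504,-611,-130,0,0,-8.4,1,-504,-611,-130,0,0,-8.4,1,-504,-611,-130,0,0,-8.4,1,-504,-611,-130,0,0,-8.4,1], force=40)

```text
time_s: 1.77
eef_pos: [0.4395, -0.0726, 0.3612]
ee_rot: [0.0, 0.16, 0.987, -0.0]
contact_force: [1.0, 1.1, -0.9]
gripper_width: -0.001
gripper_force: 0.0
```

Call:
apply_moves(moves=[-65,-106,0,0,0,0,1,-65,-106,0,0,0,0,1,-65,-106,0,0,0,0,1,-65,-106,0,0,0,0,1,-65,-106,0,0,0,0,1,-65,-106,0,0,0,0,1])

```text
time_s: 2.27
eef_pos: [0.4676, -0.1911, 0.3606]
ee_rot: [-0.001, 0.161, 0.987, 0.0]
contact_force: [-0.3, 0.7, -0.1]
gripper_width: -0.001
gripper_force: 0.0
```

```bash
cat > look.py <<'E'
import sys
from h import *
st=manip.get_state();print(st['eef_pos'].round(4),st['contact_force'].round(1),st['time_s'])
n=sys.argv[1];ex=np.array([.316,.949]);ey=np.array([-.949,.316]);c=np.array([.5348,-.1130])
t=st['eef_pos'][:2]-c;print('tcp gb',(ex@t*1000).round(1),(ey@t*1000).round(1))
if len(sys.argv)>2:
    a=[snap(v,f'{v}{n}.png')['img'] for v in('scene','top')]
    o=np.hstack([cv2.resize(a[0][120:270,200:360],None,fx=2.5,fy=2.5),cv2.resize(a[1][150:300,310:470],None,fx=2.5,fy=2.5)])
    cv2.imwrite(f'pics/l{n}.png',o[:,:,::-1])
E
python3 look.py 1 p
```

```text
[ 0.4676 -0.1911  0.3606] [-0.3  0.7 -0.1] 2.2667
tcp gb -95.4 39.1
```

View pics/l1.png

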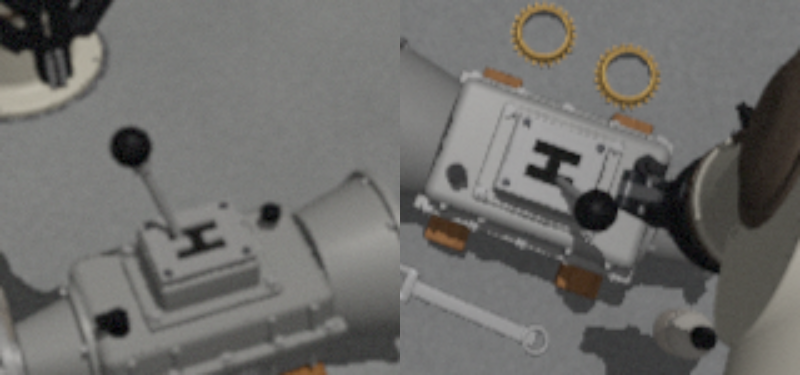

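Scene view (left half): shut fingers up and left of the knob (tips about (55,80), knob (130,147)). Top view (right half): fingers at about (645,195), right of the knob (596,210), lined up along the gearbox axis. Next I descend and approach.

Call:
apply_moves(moves=[0,0,40,0,0,0,1,0,0,80,0,0,0,1,0,0,97,0,0,0,1,0,0,97,0,0,0,1,0,4,97,0,0,0,1,0,8,97,0,0,0,1,0,12,97,0,0,0,1,0,12,97,0,0,0,1])

```text
time_s: 3.03
eef_pos: [0.4734, -0.1791, 0.2661]
ee_rot: [0.002, 0.159, 0.987, 0.0]
contact_force: [0.5, -0.5, -1.0]
gripper_width: 0.002
gripper_force: 0.0
```

Call:
apply_moves(moves=[0,2,0,0,0,0,1,0,4,0,0,0,0,1,0,6,0,0,0,0,1,0,8,0,0,0,0,1,0,10,0,0,0,0,1,0,12,0,0,0,0,1,0,14,0,0,0,0,1,0,14,0,0,0,0,1])

```text
time_s: 3.7
eef_pos: [0.4756, -0.1691, 0.2649]
ee_rot: [0.0, 0.161, 0.987, -0.001]
contact_force: [-4.1, -6.4, 3.6]
gripper_width: -0.0
gripper_force: 3.3
```

```bash
python3 look.py 2
```

```text
[ 0.4756 -0.1691  0.2649] [-4.1 -6.4  3.6] 3.7
tcp gb -72.0 38.5
```

Call:
apply_moves(moves=[0,2,0,0,0,0,1,0,4,0,0,0,0,1,0,6,0,0,0,0,1,0,8,0,0,0,0,1,0,10,0,0,0,0,1,0,12,0,0,0,0,1,0,14,0,0,0,0,1,0,16,0,0,0,0,1,0,18,0,0,0,0,1,0,20,0,0,0,0,1,0,22,0,0,0,0,1,0,24,0,0,0,0,1,0,26,0,0,0,0,1,0,28,0,0,0,0,1,0,30,0,0,0,0,1,0,30,0,0,0,0,1])

```text
time_s: 5.03
eef_pos: [0.4857, -0.1401, 0.2649]
ee_rot: [0.001, 0.161, 0.987, -0.001]
contact_force: [-1.1, -5.9, 3.4]
gripper_width: 0.003
gripper_force: 2.7
```

```bash
python3 look.py 3 p
```

```text
[ 0.4857 -0.1401  0.2649] [-1.1 -5.9  3.4] 5.0333
tcp gb -41.3 38.0
```

View pics/l3.png

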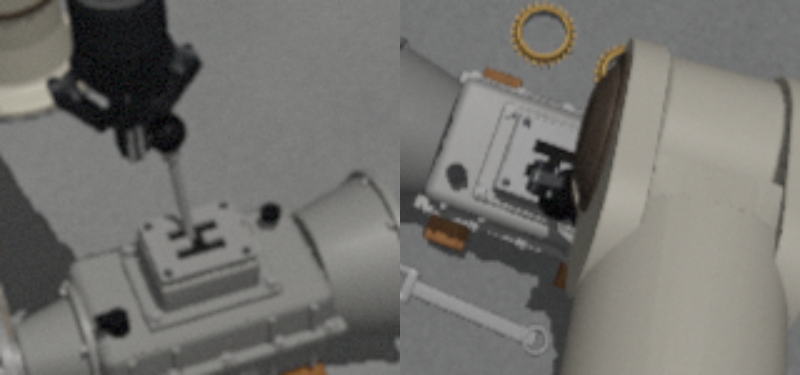

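The scene view shows the knob (crop (169,131), pixel about (267.6,172.4)) pushed along, with the rod now near the middle of the gate. The top view is mostly hidden by the arm. I'll compute how far the knob has travelled.

```bash
cat > kn.py <<'E'
from h import *
import sys
ex=np.array([.316,.949]);ey=np.array([-.949,.316]);c=np.array([.5348,-.1130])
def rep(s,q):
    for z in (.272,.276,.279,.2825,.285):
        t=plane(s,*q,z)[:2]-c;print(z,(ex@t*1e3).round(1),(ey@t*1e3).round(1))
def kc(s):
    # knob = dark round blob; user gives crop centre
    x,y=map(float,sys.argv[2:4]);return x/2.5+200-.3,y/2.5+120-.3
if __name__=='__main__':
    S0=dict(np.load('pics/scene0.npz'));print('start');rep(S0,(252,178.6))
    S=dict(np.load(f'pics/scene{sys.argv[1]}.npz'));print('now');rep(S,kc(S))
    # gate H by scene: dark in gate
    g=S0['img'].max(2)
    for p in ((179,236),(196,240),(213,243)):pass
E
python3 kn.py 3 169 131
```

```text
start
0.272 -42.9 40.2
0.276 -43.9 35.9
0.279 -44.6 32.6
0.2825 -45.5 28.8
0.285 -46.1 26.1
now
0.272 -6.5 47.3
0.276 -7.7 42.9
0.279 -8.6 39.6
0.2825 -9.6 35.8
0.285 -10.4 33.1
```

```bash
python3 - <<'E'
from kn import *
S=dict(np.load('pics/scene3.npz'))
# plate holes (crop px of scene3): left, near, far, right + H centre
for q in ((145,237),(168,273),(252,248),(223,212),(202,241)):
    t=plane(S,q[0]/2.5+199.7,q[1]/2.5+119.7,.1825)[:2]-c;print(q,(ex@t*1e3).round(1),(ey@t*1e3).round(1))
E
python3 -c "
import cv2
a=cv2.imread('pics/scene3.png')[150:250,225:325];cv2.imwrite('pics/c3.png',cv2.resize(a,None,fx=6,fy=6,interpolation=cv2.INTER_CUBIC))"
```

```text
(145, 237) -44.9 19.7
(168, 273) -39.8 -28.6
(252, 248) 37.5 -29.2
(223, 212) 29.6 22.1
(202, 241) -0.1 -4.3
```

View pics/c3.png

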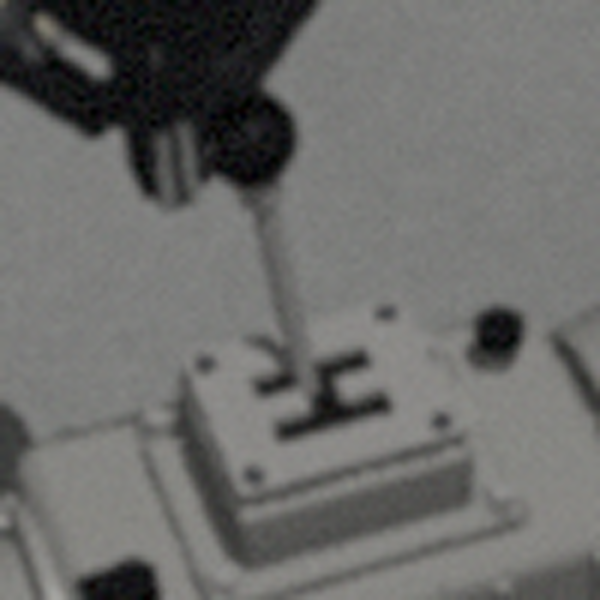

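The crop shows the plate holes at (205,362), (385,313), (443,420), (253,475). The far slot runs (256,387)–(368,357) and the near slot (277,434)–(390,402). The rod enters the far slot at about x=300, slightly on the second-gear side of its middle (312,372).

Run:
```python
from kn import *
S=dict(np.load('pics/scene3.npz'))
for q in ((205,362),(385,313),(443,420),(253,475),(321.5,392.5),(333,418),(312,372),(300,377)):
    t=plane(S,q[0]/6+224.6,q[1]/6+149.6,.1825)[:2]-c;print(q,(ex@t*1e3).round(1),(ey@t*1e3).round(1))
```

```text
(205, 362) -38.4 32.2
(385, 313) 32.3 30.4
(443, 420) 32.6 -29.4
(253, 475) -40.0 -28.1
(321.5, 392.5) -3.7 0.7
(333, 418) -4.1 -13.0
(312, 372) -3.4 11.9
(300, 377) -8.4 11.2
```

Call:
apply_moves(moves=[0,2,0,0,0,0,1,0,4,0,0,0,0,1,0,6,0,0,0,0,1,0,8,0,0,0,0,1,0,9,0,0,0,0,1,0,10,0,0,0,0,1,0,10,0,0,0,0,1,0,10,0,0,0,0,1,0,-10,0,0,0,0,1,0,-30,0,0,0,0,1,0,-30,0,0,0,0,1])

```text
time_s: 6.05
eef_pos: [0.4746, -0.1695, 0.2638]
ee_rot: [-0.001, 0.162, 0.987, -0.0]
contact_force: [0.0, -0.7, 0.5]
gripper_width: 0.002
gripper_force: 0.0
```

```bash
python3 look.py 4 p; python3 -c "
import cv2
a=cv2.imread('pics/scene4.png')[150:250,225:325];cv2.imwrite('pics/c4.png',cv2.resize(a,None,fx=6,fy=6,interpolation=cv2.INTER_CUBIC))"
```

```text
[ 0.4746 -0.1695  0.2638] [ 0.  -0.7  0.5] 6.05
tcp gb -72.7 39.2
```

View pics/c4.png

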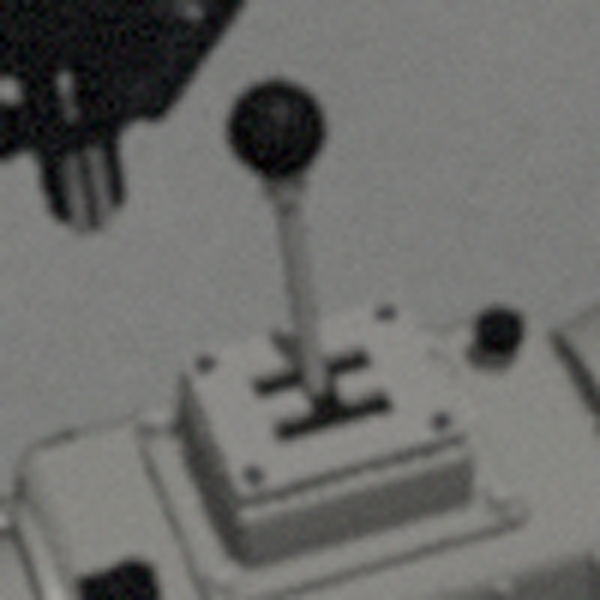

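The knob is clear at crop (277,130) and the rod base sits at the junction with the neutral channel, about (315,388). I'll solve the lean angles from the knob pixel.

```bash
cat > ang.py <<'E'
from kn import *
from scipy.optimize import least_squares
g=np.r_[c-.0036*ex,.135];EX=np.r_[ex,0];EY=np.r_[ey,0]
def proj(s,p):
    q=s['world_to_cam']@np.r_[p,1];f=200/np.tan(np.radians(float(s['fovy']))/2);return np.array([s['cx']-f*q[0]/q[2],s['cy']+f*q[1]/q[2]])
def lev(a,b,L):return g+L*(np.sin(a)*np.cos(b)*EX+np.sin(b)*EY+np.cos(a)*np.cos(b)*np.array([0,0,1]))
def solve(s,uv):return least_squares(lambda t:proj(s,lev(*t,.15))-uv,[0,0.1]).x.round(3)
def rod(s,uv,b):
    pass
def blob(s):
    im=(s['img'].max(2)<45).astype(np.uint8);im[:130]=0;n,l,st,ce=cv2.connectedComponentsWithStats(im)
    return [(ce[i],st[i,2:]) for i in range(1,n) if 120<st[i,4]<260 and 235<ce[i][0]<330 and ce[i][1]<215]
if __name__=='__main__':
    for n in sys.argv[1:]:
        s=dict(np.load(f'pics/scene{n}.npz'))
        for ce,st in blob(s):print(n,ce.round(1),st,solve(s,ce))
    s=dict(np.load('pics/top0.npz'));print('top0',solve(s,np.array([387.6,233.9])))
    print('pred pix crop', [( (proj(dict(np.load('pics/scene4.npz')),lev(a,.26,.15))-[224.6,149.6])*6).round(0) for a in(-.05,0,.05)],[( (proj(dict(np.load('pics/scene4.npz')),lev(a,.26,.05))-[224.6,149.6])*6).round(0) for a in(-.05,0,.05)])
E
python3 ang.py 0 4
```

```text
0 [252.  178.6] [ 15  16 180] [-0.279  0.252]
4 [270.6 171.4] [ 16  16 174] [0.013 0.254]
top0 [-0.267  0.259]
pred pix crop [array([251., 137.]), array([270., 131.]), array([290., 126.])] [array([304., 371.]), array([311., 369.]), array([317., 367.])]
```

Start reads about -0.27 to -0.28 and now about 0, so the lever is in neutral within tolerance. I'll go round to the first/second (+y) side and push across.

Call:
apply_moves(moves=[20,-4,0,0,0,0,1,45,-4,0,0,0,0,1,45,-4,0,0,0,0,1,45,30,0,0,0,0,1,45,60,0,0,0,0,1,45,69,0,0,0,0,1,45,69,0,0,0,0,1,41,69,0,0,0,0,1,37,69,0,0,0,0,1,35,69,0,0,0,0,1,33,69,0,0,0,0,1,31,69,0,0,0,0,1,29,69,0,0,0,0,1,28,69,0,0,0,0,1,28,69,0,0,0,0,1])

```text
time_s: 7.4
eef_pos: [0.4705, -0.0928, 0.264]
ee_rot: [-0.001, 0.161, 0.987, 0.0]
contact_force: [-3.4, 1.3, 2.2]
gripper_width: -0.001
gripper_force: 2.0
```

```bash
python3 look.py 5 p; python3 ang.py 5
```

```text
[ 0.4705 -0.0928  0.264 ] [-3.4  1.3  2.2] 7.4
tcp gb -1.2 67.4
top0 [-0.267  0.259]
pred pix crop [array([251., 137.]), array([270., 131.]), array([290., 126.])] [array([304., 371.]), array([311., 369.]), array([317., 367.])]
```

Call:
apply_moves(moves=[-2,0,0,0,0,0,1,-4,0,0,0,0,0,1,-6,0,0,0,0,0,1,-8,0,0,0,0,0,1,-10,0,0,0,0,0,1,-12,0,0,0,0,0,1,-12,0,0,0,0,0,1])

```text
time_s: 8.08
eef_pos: [0.4833, -0.0966, 0.2643]
ee_rot: [0.0, 0.16, 0.987, -0.0]
contact_force: [-3.8, 0.2, 2.1]
gripper_width: 0.0
gripper_force: 1.7
```

Call:
apply_moves(moves=[-2,0,0,0,0,0,1,-4,0,0,0,0,0,1,-6,0,0,0,0,0,1,-8,0,0,0,0,0,1,-10,0,0,0,0,0,1,-12,0,0,0,0,0,1,-14,0,0,0,0,0,1,-16,0,0,0,0,0,1,-18,0,0,0,0,0,1,-20,0,0,0,0,0,1,-22,0,0,0,0,0,1,-24,0,0,0,0,0,1,-26,0,0,0,0,0,1,-28,0,0,0,0,0,1,-30,0,0,0,0,0,1,-32,0,0,0,0,0,1,-34,0,0,0,0,0,1,-36,0,0,0,0,0,1,-38,0,0,0,0,0,1,-38,0,0,0,0,0,1])

```text
time_s: 9.75
eef_pos: [0.5193, -0.1088, 0.2643]
ee_rot: [0.0, 0.16, 0.987, -0.0]
contact_force: [-2.8, 1.1, 1.9]
gripper_width: 0.0
gripper_force: 1.2
```

```bash
python3 look.py 6 p; python3 ang.py 6
```

```text
[ 0.5193 -0.1088  0.2643] [-2.8  1.1  1.9] 9.75
tcp gb -0.9 16.0
top0 [-0.267  0.259]
pred pix crop [array([251., 137.]), array([270., 131.]), array([290., 126.])] [array([304., 371.]), array([311., 369.]), array([317., 367.])]
```

View pics/l6.png

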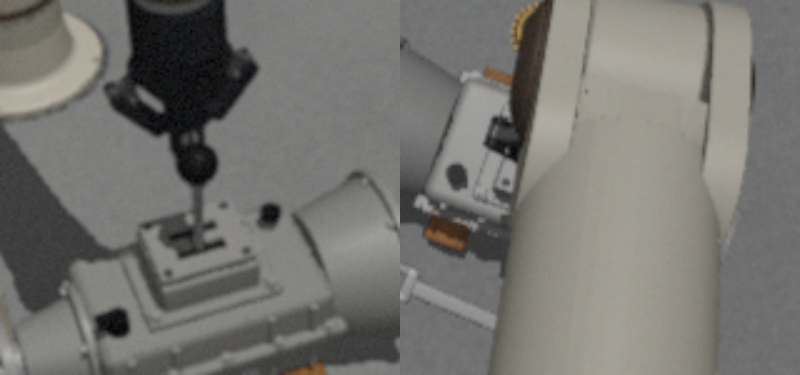

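The scene view shows the knob at crop (197,164), directly in front of the fingers, with the rod past the middle of the neutral channel and still in line with it. I'll finish crossing.

Call:
apply_moves(moves=[-2,0,0,0,0,0,1,-4,0,0,0,0,0,1,-6,0,0,0,0,0,1,-8,0,0,0,0,0,1,-10,0,0,0,0,0,1,-12,0,0,0,0,0,1,-14,0,0,0,0,0,1,-16,0,0,0,0,0,1,-18,0,0,0,0,0,1,-20,0,0,0,0,0,1,-21,0,0,0,0,0,1,-22,0,0,0,0,0,1,-22,0,0,0,0,0,1])

```text
time_s: 10.93
eef_pos: [0.5396, -0.1155, 0.264]
ee_rot: [-0.0, 0.16, 0.987, 0.0]
contact_force: [-3.1, 0.0, -2.0]
gripper_width: 0.003
gripper_force: 1.5
```

```bash
python3 look.py 7 p
python3 - <<'E'
from ang import *
s=dict(np.load('pics/scene6.npz'));print(solve(s,np.array([197,164])/2.5+[199.7,119.7]))
E
```

```text
[ 0.5396 -0.1155  0.264 ] [-3.1  0.  -2. ] 10.9333
tcp gb -0.8 -5.4
[ 0.01 -0.09]
```

View pics/l7.png

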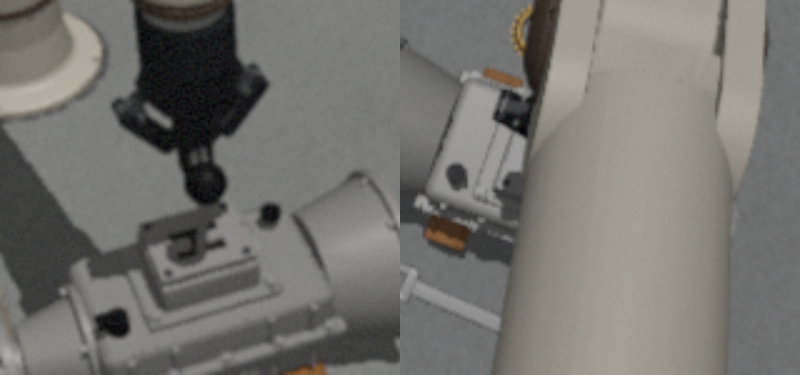

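Run:
```python
from ang import *
s=dict(np.load('pics/scene7.npz'));print(solve(s,np.array([206,184])/2.5+[199.7,119.7]))
```

```text
[ 0.009 -0.236]
```

The scene view shows the knob at crop (206,184), and the rod is at the third/fourth side. That solves to shift 0.01, select -0.236. I'll give a few more mm, then go round behind the knob (-x side).

Call:
apply_moves(moves=[-2,0,0,0,0,0,1,-3,0,0,0,0,0,1,-3,0,0,0,0,0,1,-3,0,0,0,0,0,1,22,0,0,0,0,0,1,22,0,0,0,0,0,1,22,-30,0,0,0,0,1,22,-55,0,0,0,0,1,22,-55,0,0,0,0,1,0,-55,0,0,0,0,1,-32,-55,0,0,0,0,1,-32,-55,0,0,0,0,1,-32,-55,0,0,0,0,1])

```text
time_s: 12.12
eef_pos: [0.5547, -0.1785, 0.2646]
ee_rot: [0.001, 0.16, 0.987, -0.0]
contact_force: [-0.3, -0.0, 0.2]
gripper_width: -0.002
gripper_force: 0.0
```

```bash
python3 look.py 8 p; python3 ang.py 8
```

```text
[ 0.5547 -0.1785  0.2646] [-0.3 -0.   0.2] 12.1167
tcp gb -55.8 -39.6
top0 [-0.267  0.259]
pred pix crop [array([251., 137.]), array([270., 131.]), array([290., 126.])] [array([304., 371.]), array([311., 369.]), array([317., 367.])]
```

View pics/l8.png

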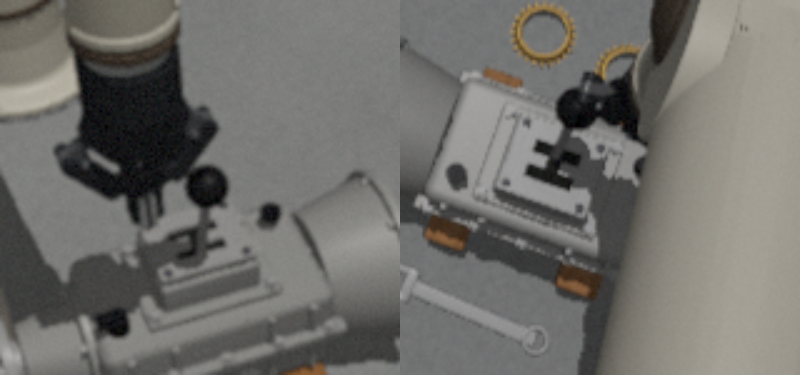

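The views show the knob at crop (207,186) on the third/fourth side, with the fingers to its left (-x side, tips about (148,215)), lined up. Now I push into third.

Call:
apply_moves(moves=[0,8,0,0,0,0,1,0,14,0,0,0,0,1,0,17,0,0,0,0,1,0,19,0,0,0,0,1,0,21,0,0,0,0,1,0,23,0,0,0,0,1,0,25,0,0,0,0,1,0,27,0,0,0,0,1,0,29,0,0,0,0,1,0,31,0,0,0,0,1,0,33,0,0,0,0,1,0,33,0,0,0,0,1])

```text
time_s: 13.22
eef_pos: [0.5634, -0.1465, 0.2646]
ee_rot: [0.0, 0.16, 0.987, -0.0]
contact_force: [-1.4, -5.2, 2.6]
gripper_width: 0.0
gripper_force: 2.4
```

Call:
apply_moves(moves=[0,2,0,0,0,0,1,0,4,0,0,0,0,1,0,6,0,0,0,0,1,0,8,0,0,0,0,1,0,10,0,0,0,0,1,0,12,0,0,0,0,1,0,14,0,0,0,0,1,0,16,0,0,0,0,1,0,18,0,0,0,0,1,0,20,0,0,0,0,1,0,22,0,0,0,0,1,0,24,0,0,0,0,1,0,26,0,0,0,0,1,0,26,0,0,0,0,1])

```text
time_s: 14.38
eef_pos: [0.5708, -0.1212, 0.2635]
ee_rot: [-0.001, 0.16, 0.987, 0.0]
contact_force: [-0.3, -4.0, -3.2]
gripper_width: 0.001
gripper_force: 2.3
```

Call:
apply_moves(moves=[0,1,0,0,0,0,1,0,2,0,0,0,0,1,0,3,0,0,0,0,1,0,4,0,0,0,0,1,0,5,0,0,0,0,1,0,6,0,0,0,0,1,0,6,0,0,0,0,1])

```text
time_s: 14.97
eef_pos: [0.5731, -0.1157, 0.2643]
ee_rot: [-0.0, 0.16, 0.987, 0.0]
contact_force: [-1.5, -4.2, -2.4]
gripper_width: 0.0
gripper_force: 2.2
```

```bash
python3 look.py 9 p; python3 ang.py 9
```

```text
[ 0.5731 -0.1157  0.2643] [-1.5 -4.2 -2.4] 14.9667
tcp gb 9.5 -37.3
top0 [-0.267  0.259]
pred pix crop [array([251., 137.]), array([270., 131.]), array([290., 126.])] [array([304., 371.]), array([311., 369.]), array([317., 367.])]
```

Call:
apply_moves(moves=[0,1,0,0,0,0,1,0,2,0,0,0,0,1,0,3,0,0,0,0,1,0,3,0,0,0,0,1])

```text
time_s: 15.4
eef_pos: [0.5742, -0.113, 0.2643]
ee_rot: [0.0, 0.16, 0.987, 0.0]
contact_force: [-2.7, -4.4, -1.7]
gripper_width: -0.002
gripper_force: 2.2
```

Call:
apply_moves(moves=[0,1,0,0,0,0,1,0,2,0,0,0,0,1,0,2,0,0,0,0,1])

```text
time_s: 15.65
eef_pos: [0.575, -0.1111, 0.2645]
ee_rot: [0.0, 0.16, 0.987, 0.0]
contact_force: [-2.6, -5.2, -1.6]
gripper_width: 0.0
gripper_force: 2.1
```

Call:
apply_moves(moves=[0,1,0,0,0,0,1,0,2,0,0,0,0,1,0,2,0,0,0,0,1])

```text
time_s: 15.9
eef_pos: [0.5754, -0.1095, 0.2643]
ee_rot: [-0.0, 0.16, 0.987, -0.0]
contact_force: [-2.1, -4.7, -1.9]
gripper_width: 0.003
gripper_force: 2.3
```

Call:
apply_moves(moves=[0,1,0,0,0,0,1,0,1.5,0,0,0,0,1,0,1.5,0,0,0,0,1])

```text
time_s: 16.15
eef_pos: [0.5756, -0.1088, 0.2641]
ee_rot: [-0.0, 0.161, 0.987, -0.0]
contact_force: [-3.1, -5.5, -1.4]
gripper_width: 0.002
gripper_force: 2.8
```

```bash
python3 look.py 10 p
```

```text
[ 0.5756 -0.1088  0.2641] [-3.1 -5.5 -1.4] 16.15
tcp gb 16.9 -37.4
```

View pics/l10.png

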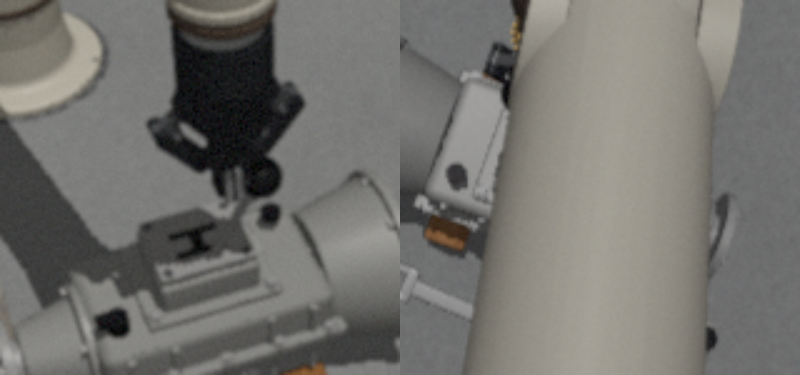

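The scene view shows the knob at crop (263,177), leaning well towards the bell housing on the third-gear side. Force is still low, so I'll continue to the stop.

Call:
apply_moves(moves=[0,1,0,0,0,0,1,0,2,0,0,0,0,1,0,2,0,0,0,0,1])

```text
time_s: 16.5
eef_pos: [0.5758, -0.1078, 0.264]
ee_rot: [-0.0, 0.161, 0.987, -0.001]
contact_force: [-3.2, -8.4, -3.0]
gripper_width: -0.002
gripper_force: 3.6
```

```bash
python3 look.py 10
python3 - <<'E'
from ang import *
s=dict(np.load('pics/scene10.npz'));print(solve(s,np.array([263,177])/2.5+[199.7,119.7]))
E
```

```text
[ 0.5758 -0.1078  0.264 ] [-3.2 -8.4 -3. ] 16.5
tcp gb 17.9 -37.3
[ 0.353 -0.244]
```

Call:
apply_moves(moves=[0,1,0,0,0,0,1,0,2,0,0,0,0,1,0,2,0,0,0,0,1])

```text
time_s: 16.75
eef_pos: [0.576, -0.107, 0.2638]
ee_rot: [-0.001, 0.161, 0.987, -0.002]
contact_force: [-4.1, -8.5, -3.4]
gripper_width: -0.001
gripper_force: 4.5
```

Call:
apply_moves(moves=[0,1,0,0,0,0,1,0,2,0,0,0,0,1,0,2,0,0,0,0,1])

```text
time_s: 17.0
eef_pos: [0.5762, -0.1063, 0.2636]
ee_rot: [-0.001, 0.162, 0.987, -0.002]
contact_force: [-4.2, -10.7, -3.1]
gripper_width: -0.003
gripper_force: 5.5
```

Force now climbs while the motion stalls, so the lever is at the stop. I'll back off and check.

Call:
apply_moves(moves=[0,2,0,0,0,0,1,0,3,0,0,0,0,1,0,3,0,0,0,0,1,0,-5,0,0,0,0,1,0,-40,0,0,0,0,1,0,-60,0,0,0,0,1,0,-60,-80,0,0,0,1,0,-60,-100,0,0,0,1,0,-110,-100,0,0,0,1,0,-180,-100,0,0,0,1,0,-180,-100,0,0,0,1,0,-180,-100,0,0,0,1,0,-180,-100,0,0,0,1,0,-180,-100,0,0,0,1])

```text
time_s: 18.17
eef_pos: [0.5222, -0.2714, 0.3647]
ee_rot: [0.001, 0.16, 0.987, 0.001]
contact_force: [-0.2, 1.2, -1.0]
gripper_width: -0.0
gripper_force: 0.0
```

```bash
python3 look.py 11 p; python3 ang.py 11
python3 - <<'E'
from ang import *
s=dict(np.load('pics/top11.npz'));im=(s['img'].max(2)<45).astype(np.uint8)[150:250,300:420]
n,l,st,ce=cv2.connectedComponentsWithStats(im)
for i in range(1,n):
    if st[i,4]>80:q=ce[i]+[300,150];print(q,st[i],solve(s,q))
E
```

```text
[ 0.5222 -0.2714  0.3647] [-0.2  1.2 -1. ] 18.1667
tcp gb -154.3 -38.1
11 [304.4 190.6] [ 16  16 183] [ 0.343 -0.246]
top0 [-0.267  0.259]
pred pix crop [array([251., 137.]), array([270., 131.]), array([290., 126.])] [array([304., 371.]), array([311., 369.]), array([317., 367.])]
[357.87894737 187.18421053] [ 51  30  15  16 190] [ 0.353 -0.24 ]
[371.4137931 216.6137931] [ 61  58  21  18 145] [0.032 0.109]
```

View pics/l11.png

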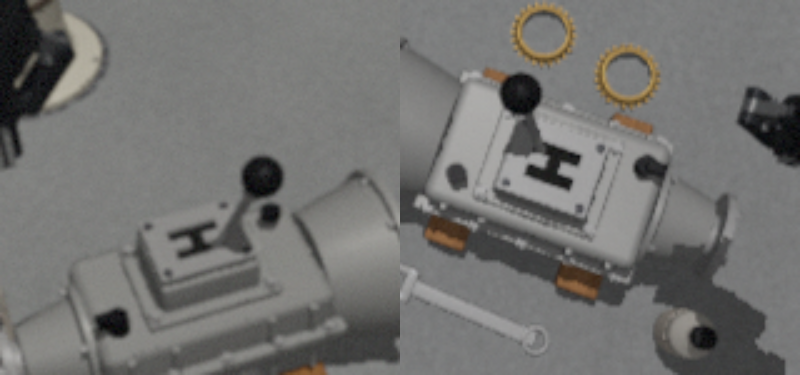

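The picture shows the lever in third (scene knob (263,177), top (521,94)), with the rings, spanner and bottle untouched. Both views give shift about 0.35 and select about -0.24. The bias is unsure by about 0.05, so I'll push once more, a bit more firmly, to be certain it is home.

Call:
apply_moves(moves=[0,40,0,0,0,0,1,0,80,0,0,0,0,1,0,115,0,0,0,0,1,0,115,0,0,0,0,1,0,115,40,0,0,0,1,0,115,80,0,0,0,1,0,115,100,0,0,0,1,0,115,100,0,0,0,1,0,140,100,0,0,0,1,0,155,100,0,0,0,1,0,160,100,0,0,0,1,0,164,100,0,0,0,1,0,168,100,0,0,0,1,0,170,100,0,0,0,1,0,172,100,0,0,0,1,0,174,100,0,0,0,1,0,176,100,0,0,0,1,0,176,100,0,0,0,1])

```text
time_s: 19.77
eef_pos: [0.576, -0.1082, 0.2642]
ee_rot: [-0.0, 0.161, 0.987, -0.001]
contact_force: [-0.5, -5.4, 0.4]
gripper_width: 0.001
gripper_force: 2.4
```

```bash
python3 look.py 12
```

```text
[ 0.576  -0.1082  0.2642] [-0.5 -5.4  0.4] 19.7667
tcp gb 17.6 -37.5
```

Call:
apply_moves(moves=[0,2,0,0,0,0,1,0,4,0,0,0,0,1,0,6,0,0,0,0,1,0,6,0,0,0,0,1])

```text
time_s: 20.1
eef_pos: [0.5766, -0.1062, 0.2639]
ee_rot: [-0.001, 0.163, 0.987, -0.003]
contact_force: [-3.5, -12.2, -0.4]
gripper_width: -0.001
gripper_force: 5.8
```

Call:
apply_moves(moves=[0,2,0,0,0,0,1,0,4,0,0,0,0,1,0,6,0,0,0,0,1,0,6,0,0,0,0,1])

```text
time_s: 20.43
eef_pos: [0.5771, -0.1045, 0.2635]
ee_rot: [-0.002, 0.164, 0.986, -0.005]
contact_force: [-6.3, -17.3, -0.5]
gripper_width: 0.001
gripper_force: 9.1
```

At 18 N the response is stiff and elastic, well above the 5 N that moves the lever, so it is on its stop. I'll retreat, check and hand in.

Call:
apply_moves(moves=[0,-6,0,0,0,0,1,0,-12,0,0,0,0,1,0,-20,0,0,0,0,1,0,-60,0,0,0,0,1,0,-75,0,0,0,0,1,0,-75,-80,0,0,0,1,0,-75,-100,0,0,0,1,0,-110,-100,0,0,0,1,0,-180,-100,0,0,0,1,0,-180,-100,0,0,0,1,0,-180,-100,0,0,0,1,0,-180,-100,0,0,0,1,0,-180,-100,0,0,0,1,0,-180,-100,0,0,0,1])

```text
time_s: 21.6
eef_pos: [0.5243, -0.2633, 0.364]
ee_rot: [-0.0, 0.159, 0.987, 0.001]
contact_force: [0.1, -0.5, -0.2]
gripper_width: 0.002
gripper_force: 0.0
```

```bash
python3 look.py 13 p; python3 ang.py 13; python3 -c "
from bench import manip
print(manip.sign_off())"
```

```text
[ 0.5243 -0.2633  0.364 ] [ 0.1 -0.5 -0.2] 21.6
tcp gb -146.0 -37.5
13 [304.4 190.7] [ 16  16 185] [ 0.344 -0.247]
top0 [-0.267  0.259]
pred pix crop [array([251., 137.]), array([270., 131.]), array([290., 126.])] [array([304., 371.]), array([311., 369.]), array([317., 367.])]
the job is handed in; nothing more can be done
None
```

I pushed the lever from second through neutral into third and up against its stop (camera reading: shift about 0.34, select about -0.25), with the arm backed clear and the loose parts untouched, and handed the job in at about 22 s; no verdict was returned.

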